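# Crack open a screen-laminating mould with a taper wedge

## Task

The phone-screen mould is just back from vacuum laminating and must be cracked open slowly: take the red stud of its catch and swing the catch a quarter turn off the lid, then pick up the yellow taper wedge and slide it, thin end first and flat on the mould's front ledge, into the slot under the lid's front edge until the lid just lifts off the base there, by about 4 mm (the red line on the wedge is then under the lid's edge) and never 9 mm or more, so that air bleeds in without peeling the new screen. Lift the lid with the wedge alone, keep the gripper off it, and leave the torch, the tape roll and the loose phone where they are. The job finishes while holding: keep gripping the wedge in place with the lid resting on it.

Things in the scene. Friction and masses are not known exactly. Their poses are not given: they have to be found in the camera images.
- mould: Fixed base: dark plate 184 (x) x 204 (y) x 18 mm high, origin at the centre of its underside on the desk, x away from the robot (turned up to 0.3 rad). Its front 50 mm (x -92 to -42 mm) is a flat ledge at 18 mm, bare but for the catch's post; two white lines 28 mm apart lead to the slot. Behind it lies the lid, between side and rear rails 10 mm above the plate (1 mm play).
- lid: Loose aluminium lid with a clear window, 124 (x) x 184 (y) x 14 mm, 0.34 to 0.6 kg, origin at the centre of its underside, axes as the base's. Shut, its underside is 18 mm and its top 32 mm above the desk. In the middle of its front edge the underside has a slot open to the front: 42 mm wide, 5 mm high, 36 mm deep. Pushed up there it tilts about its rear edge.
- lid_front (a point): Middle of the lid's front edge, at the level of its underside (the slot is cut up 5 mm from here). In the frame of slot_mouth its z is 0 when shut and tells how far the lid's front has been lifted.
- lid_rear (a point): Middle of the lid's rear edge, at the level of its underside; stays down on the base.
- slot_mouth (a point): Point of the fixed base, on the top of its plate (18 mm above the desk), straight under the middle of the shut lid's front edge: the middle of the slot's mouth. Axes as the base's: x points into the slot, z up, y to the side where the catch stands.
- catch_pivot (a point): Axis of the catch, upright, on a post of 16 mm diameter on the front ledge, 14 mm in front of the lid's edge and 62 mm to the +y side of the slot; the point is 14.5 mm above the ledge.
- catch_stud (a point): Top centre of the red upright stud of the catch, 10 mm diameter and 21 mm of it free above the arm, 30 mm from the pivot; its top is 61 mm above the desk (the lid's top is at 32 mm, the catch arm's top at 40 mm).
- catch (a joint): Turn of the catch, rad: 0 points straight back over the lid (base's x), grows as it swings toward the base's +y (anticlockwise from above), stop at 1.8. Blue arm 12 mm wide, reaching 38 mm from the pivot; clears the lid from 1.35 on. Starts between 0 and 0.3. About 1 N at the stud turns it; stays where left. Over the lid it lets it rise less than 1 mm.
- wedge: Loose yellow taper wedge, 82 x 24 mm, 50 to 80 g, flat on the desk; origin on its underside, thin end toward +x. Grip block x -32 to +2 mm, 32 mm high, 24 mm wide (y). Taper from there to the end at x +50 mm, top falling 2 in 7 to 2 mm thick. It meets the slot's roof 10.5 mm in, then lifts the lid's edge 2 mm per 7 mm. Red line across the slope 24.5 mm from the end (9 mm thick: 4 mm lift).
- wedge_tip (a point): Middle of the wedge's thin end, on its underside.
- wedge_grip (a point): Middle of the grip block, 20 mm above the wedge's underside, 65 mm behind the thin end.
- uv_torch: Bystander: grey torch lying on the desk, 23 x 98 mm, 23 mm high, origin under its middle, long along y. The wedge lies at one side of the mould and the torch at the other, either way round.
- kapton: Bystander: orange roll of tape lying flat, 60 x 66 x 12 mm, origin under its middle.
- phone: Bystander: cracked phone lying flat, 143 x 70 x 9 mm, origin under its middle.
Things that resemble listed ones, but are neither listed nor needed, are in the scene too. What is shaped like the wedge but pink is not meant.

How it is judged:
On the way, in this order (a step that is already met when the one before it is completed fails the run):
1. the catch is swung off the lid while the lid lies shut (value of joint catch above 1.35 rad and z of lid_front in the frame of slot_mouth below 0.0015 m), for 0.2 s.
2. the thin end of the wedge is in the slot, held by the fingers (x of wedge_tip in the frame of slot_mouth above 0.003 m and contact force between the fingers and wedge above 1 N and y of wedge_tip in the frame of slot_mouth between -0.021 and 0.021 m and z of wedge_tip in the frame of slot_mouth below 0.006 m), for 0.05 s.
At the end, for the whole second after the job is handed in: Catch off the lid (over 1.35 rad); lid's front edge 2 to 6 mm up, rear edge down (under 2 mm), slid under 5 mm; wedge flat on the ledge (under 0.1 rad), 12 mm or more into the slot, carrying the lid (over 0.5 N) and gripped (over 2 N); gripper off the lid; lid and wedge still (value of joint catch above 1.35 rad and z of lid_front in the frame of slot_mouth between 0.002 and 0.006 m and z of lid_rear in the frame of slot_mouth below 0.002 m and x of lid_front in the frame of slot_mouth above -0.005 m and x of wedge_tip in the frame of slot_mouth above 0.012 m and z of wedge_tip in the frame of slot_mouth below 0.003 m and angle between wedge's own z axis and vertical below 0.1 rad and contact force between wedge and lid above 0.5 N and contact force between the fingers and wedge above 2 N and contact force between each of the arm, the fingers and lid below 0.2 N and linear speed of each of lid, wedge below 0.01 m/s and y of wedge_tip in the frame of slot_mouth between -0.021 and 0.021 m); the arm keeps its last pose, push and grip.
It fails at once if the lid's front is lifted 9 mm or more (the screen peels) (z of lid_front in the frame of slot_mouth above 0.009 m).
It fails at once if the gripper presses on the lid (contact force between any of the fingers, the arm and lid above 3 N).
It fails at once if a bystander is moved more than 30 mm (distance of any of uv_torch, kapton, phone from where it was at the start of the episode above 0.03 m).
It also fails if it takes over 61 s, if anything falls off the work surface, if the arm or the gripper's body presses on something with over 40 N, if the wrist force passes 120 N, or if a joint passes its speed limit or range.

## Robot

A 6-joint arm with a two-finger parallel gripper is mounted at the origin on a cart in front of the work surface, level with it; the furniture and walls round the work are solid. World frame = base frame: x ahead of the robot, y to its left, z up, the work surface at z = 0. Lengths are in m, angles in rad, forces in N, time in s.
With the tool pointing down it reaches from about 0.275 to 0.85 m from the base axis. Payload 5.2 kg.
Tool frame: the origin (TCP) lies midway between the tips of the shut fingers; the grasp point (between the pads) lies ctrl.grip_depth behind it (ctrl.grip_depth is the distance from the TCP to the grasp point, in m); z points along the fingers, y is the direction in which the jaws open and shut (so a half turn about z gives the same grasp; the last joint's range is limited). The gripper opens to 85 mm and grips with 20 to 120 N. Pads are 22 mm wide; open, the fingers measure 114 mm over their backs; the gripper's body (76 mm by 85 mm) begins 54 mm behind the grasp point. The pads swing forward as they close: fully open they stand 13 mm farther back than shut.
Start: joints at [-1.44, 0.259, 1.535, -0, 1.348, -0.203], TCP at [0.18, -0.52, 0.231] pointing down, gripper open.
Joint ranges: [-3.14, 3.14], [-0.91, 2.08], [0.19, 2.58], [-1.22, 4.36], [0.22, 2.71], [-3.12, 3.12]. Speed limits (rad/s): [2.57, 2.57, 3.14, 3.14, 3.14, 3.14].

## Interface

Orientations are given as a unit quaternion [w, x, y, z].
In Python, from workcell import ctrl gives the robot as it stands.
- The arm moves only by the tool jog_arm, never from a script. Its argument "targets" is a list of rows, each a list of 7 numbers: the opening, from -1 (shut) to 1 (fully open), then the shift along the tool's x, y, z each as a share of 0.04 m, from -1 to 1, then the turn, a rotation vector about the tool's x, y, z each as a share of 8 degrees, from -1 to 1. A call has 1 to 12 rows; each row shifts and turns the pose as measured when the row begins, along the tool's axes as they then stand; what a row does not reach is not made up. A row lasts 1/10 s, in which the tool goes at most 50 mm and 8.59 degrees, less where a joint would pass 70% of its speed; a pose out of reach is approached as far as the arm can. A call with a number of a shift or a turn outside -1 to 1 is refused whole. A call with a gripper value outside its range is refused whole. The fingers move at their own pace and stop on an object; "squeeze" is the grip in N (left out, the last holds). Time passes only in rows, so rows that do not move let the fingers close. It gives the time, the measured TCP pose, the force and the opening at its end, in the units of the state.
- ctrl.observe(): the state, without advancing time (a new reading comes with each control period).
- ctrl.capture(name): name is "scene" or "top"; returns the picture (400x640x3 uint8, red, green, blue); there is no depth.
- ctrl.get_calibration(name): a dict with "camera_matrix" (3x3 intrinsics, pixels), "dist_coeffs" ([k1, k2, p1, p2, k3] as OpenCV has them; the pictures are not rectified), "eye" and "attitude" of the camera in the world. Camera axes: x right, y down, z forward; pixel columns grow to the right and rows downward; lengths in m; the calibration is good to about 2 mm. A picture is of the moment at which its call begins. get_calibration takes no time and is no camera call.
- ctrl.close_job(): hands the job in, once; it reports no verdict.
The state is a dict: "time": time; "q": joint angles; "qvel": joint speeds; "tau": joint torques, N m; "tcp_pos": TCP position; "orientation": TCP orientation; "wrist_force": force on the tool from outside, world axes, zero at the start; "wrist_torque": the same for the moment, N m; "grip_width": finger opening in m.
Only numpy, scipy, OpenCV 4.12 (cv2) and the standard library are available. Lean on these libraries where they do the work, as an engineer would, in place of code of your own. Each camera call takes 0.05 s, during which the arm holds its last target.

## Working session

There is one attempt and no reset: what is moved stays moved. The work goes in short steps, Python scripts to look and compute and a tool call to move; the robot and the scene stay as the last step left them, time stands still between calls to the robot, and variables do not carry over. Pictures are saved under pics/ and viewed, and the job is handed in when it is done.

Besides the shell and the picture viewer there is one more tool, called after "Emit:" as name([rows], argument=value, ...), one row to a line, values as JSON. jog_arm: Moves the arm, as the interface text tells. Its arguments: {"type":"object","properties":{"targets":{"type":"array","items":{"type":"array","items":{"type":"number"}}},"squeeze":{"type":"number"}},"required":["targets"]}

```bash
ls; mkdir -p pics
python3 - <<'E'
from workcell import ctrl
import cv2
print(ctrl.observe()); print(ctrl.grip_depth)
for n in("scene","top"):
    im=ctrl.capture(n); cv2.imwrite(f"pics/{n}0.png",im[:,:,::-1]); print(ctrl.get_calibration(n))
E
```

```text
pics
{'time': 0.0, 'q': array([-1.43983002e+00,  2.59339430e-01,  1.53611264e+00,  5.58427033e-05,
        1.34800531e+00, -2.02808026e-01]), 'qvel': array([ 0.0025735 , -0.00026527,  0.00099346,  0.00092813,  0.00031979,
        0.00062949]), 'tau': array([-2.07465047e-03, -4.46040273e+01, -2.90568799e+01, -4.38481638e-04,
        1.16821946e-02,  2.38079525e-05]), 'tcp_pos': array([ 0.18015093, -0.51908796,  0.23046477]), 'orientation': array([-9.30779203e-04,  9.86107228e-01,  1.66107392e-01,  6.06918499e-05]), 'wrist_force': array([ 0.36523157, -0.1584955 , -1.26471681]), 'wrist_torque': array([-0.00188882, -0.0301269 , -0.04595884]), 'grip_width': 0.08535904268282311}
0.0187
{'camera_matrix': array([[410.4918549 ,   0.        , 316.79298967],
       [  0.        , 410.4918549 , 203.1159692 ],
       [  0.        ,   0.        ,   1.        ]]), 'dist_coeffs': array([-0.09363514,  0.        ,  0.        ,  0.        ,  0.        ]), 'eye': array([-0.35495625,  0.34693611,  0.70555323]), 'attitude': array([ 0.2611956 , -0.469104  ,  0.7406979 , -0.40383773])}
{'camera_matrix': array([[519.49883806,   0.        , 321.84174394],
       [  0.        , 519.49883806, 195.37485663],
       [  0.        ,   0.        ,   1.        ]]), 'dist_coeffs': array([0.04189708, 0.        , 0.        , 0.        , 0.        ]), 'eye': array([ 0.32728786, -0.07472486,  1.48564704]), 'attitude': array([ 0.05538767, -0.6998058 ,  0.70965675, -0.05992791])}
```

View pics/scene0.png

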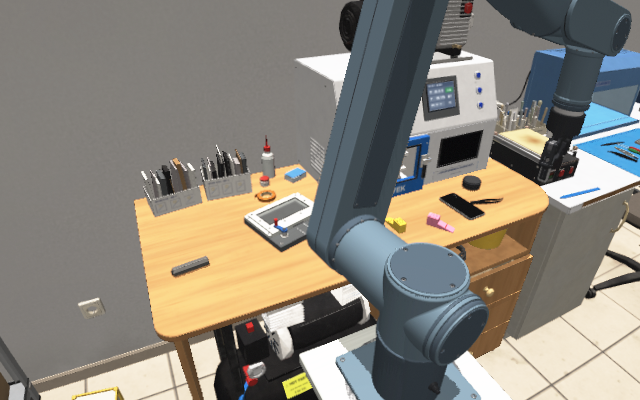

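View pics/top0.png

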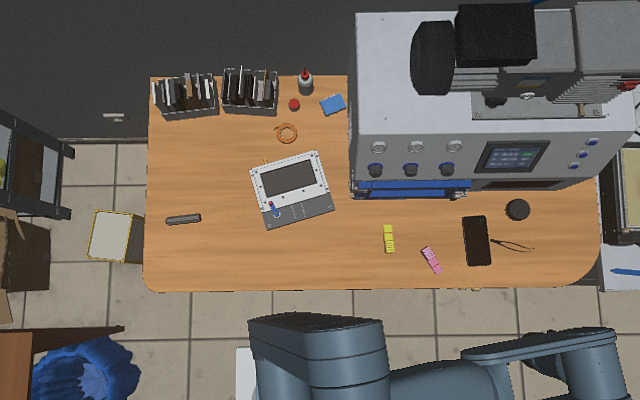

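The top view shows the mould at about (292,190), its catch with red stud at (271,206), the yellow wedge at (389,238) and the pink decoy at (431,260). The torch is at (183,219), the phone at (477,241) and the tape at (286,133). Other red things are a bottle cap at (294,104) and the red bottle at (305,80). I choose the stud on the blue catch and the yellow wedge, and check both with a close crop.

```bash
cat > h.py <<'E'
import numpy as np, cv2
from scipy.spatial.transform import Rotation as R
from workcell import ctrl
def cam(n):
    c=ctrl.get_calibration(n); q=np.array(c['attitude']); Rm=R.from_quat([q[1],q[2],q[3],q[0]]).as_matrix()
    return np.array(c['camera_matrix']),np.array(c['dist_coeffs']),np.array(c['eye']),Rm
def ray(n,uv):
    K,D,e,Rm=cam(n); p=cv2.undistortPoints(np.array(uv,float).reshape(-1,1,2),K,D).reshape(-1,2)
    return e,np.c_[p,np.ones(len(p))]@Rm.T
def onz(n,uv,z):
    e,d=ray(n,uv); return e+d*((z-e[2])/d[:,2])[:,None]
def tri(uv1,n1,uv2,n2):
    e1,d1=ray(n1,[uv1]);e2,d2=ray(n2,[uv2]); A=np.c_[d1[0],-d2[0]]
    s=np.linalg.lstsq(A,e2-e1,rcond=None)[0]; a=e1+s[0]*d1[0]; b=e2+s[1]*d2[0]; return (a+b)/2,np.linalg.norm(a-b)
def proj(n,P):
    K,D,e,Rm=cam(n); r=cv2.Rodrigues(Rm.T)[0]; return cv2.projectPoints(np.array(P,float).reshape(-1,3),r,-Rm.T@e,K,D)[0].reshape(-1,2)
def crop(im,x0,y0,x1,y1,s,f):
    cv2.imwrite(f,cv2.resize(im[y0:y1,x0:x1,::-1],None,fx=s,fy=s,interpolation=cv2.INTER_CUBIC))
E
python3 - <<'E'
from h import *
a=cv2.imread('pics/top0.png')[:,:,::-1]; b=cv2.imread('pics/scene0.png')[:,:,::-1]
crop(a,240,145,340,232,8,'pics/t1.png'); crop(a,370,215,450,275,8,'pics/t2.png'); crop(b,240,185,340,255,8,'pics/s1.png')
print(onz('top',[[292,190],[389,238]],0))
E
```

```text
[[ 5.88925790e-01  2.96002556e-04  0.00000000e+00]
 [ 4.45855696e-01 -2.76274340e-01  0.00000000e+00]]
```

View pics/t1.png

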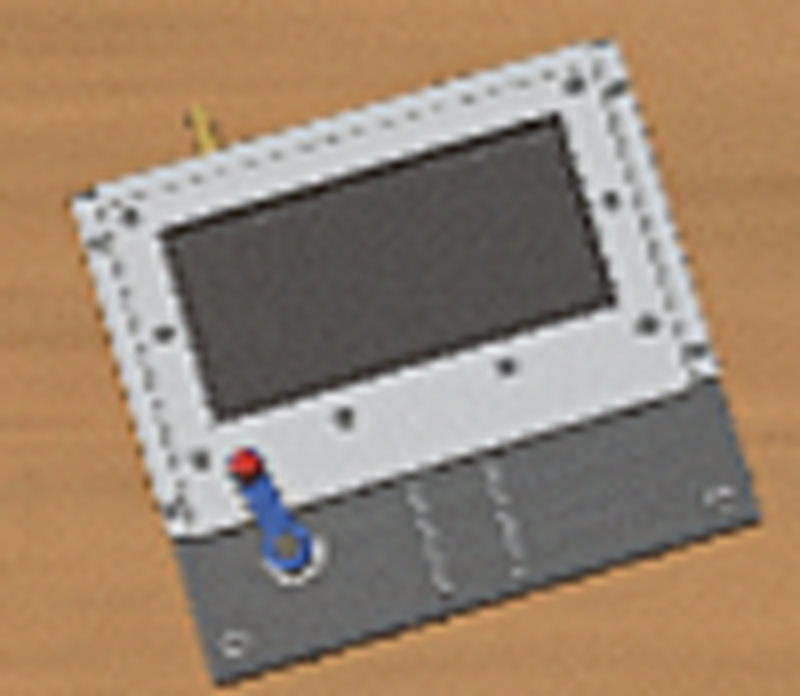

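View pics/t2.png

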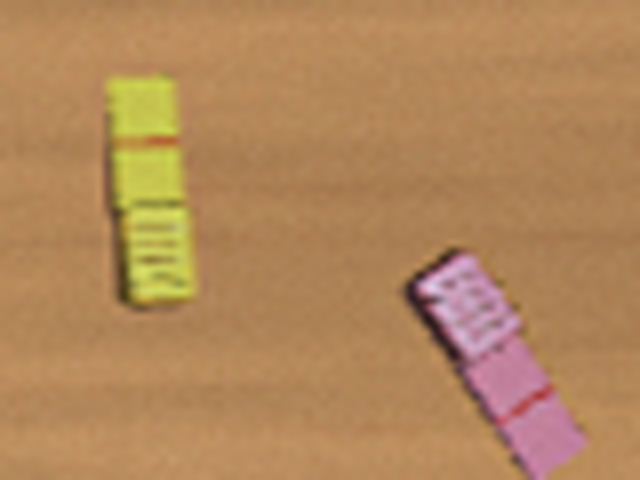

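View pics/s1.png

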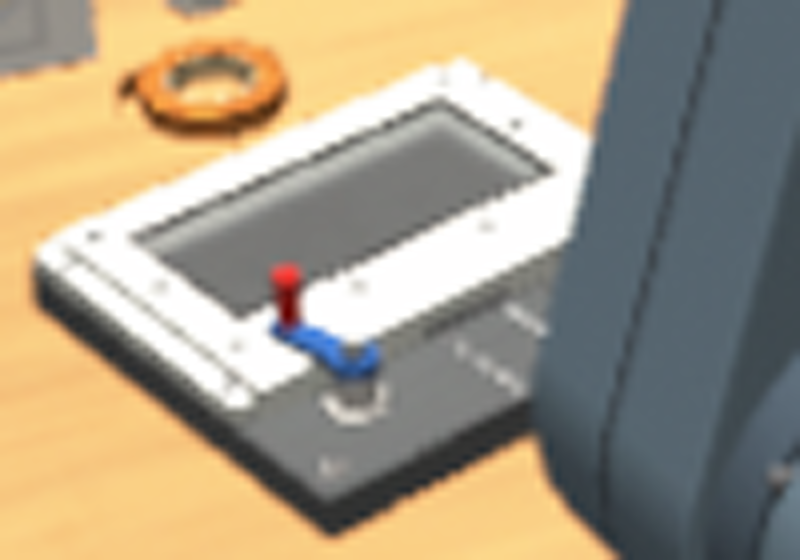

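Run:
```python
from h import *
np.set_printoptions(precision=4,suppress=True)
c=lambda p,x0,y0:[[x0+(u)/8,y0+(v)/8] for u,v in p]
pl=onz('top',c([(215,683),(762,522)],240,145),.018); print('front corners',pl, 'len',np.linalg.norm(pl[1]-pl[0]))
f=pl[0]-pl[1]; print('yaw front',np.arctan2(-f[0],f[1]))
lf=onz('top',c([(190,535),(690,385)],240,145),.032); f=lf[0]-lf[1]; print('lid front',lf,'len',np.linalg.norm(f),np.arctan2(-f[0],f[1]))
wl=onz('top',c([(410,485),(447,592),(487,468),(521,574)],240,145),.018); print('lines',wl)
print('stud top', onz('top',c([(246,461)],240,145),.061), 'tri',tri(c([(246,461)],240,145)[0],'top',[240+286/8,185+271/8],'scene'))
print('pivot', onz('top',c([(288,547)],240,145),.040))
a=cv2.imread('pics/top0.png'); h=cv2.cvtColor(a,cv2.COLOR_BGR2HSV)
m=cv2.inRange(h,(24,130,90),(36,255,255)); m[:215]=0;m[275:]=0;m[:,:370]=0;m[:,415:]=0
ys,xs=np.nonzero(m); print(xs.min(),xs.max(),ys.min(),ys.max(),len(xs))
t=onz('top',c([(107,78),(176,76)],370,215),.002); g=onz('top',c([(126,304),(196,298),(118,210),(186,206)],370,215),.032)
print('tip',t,t.mean(0));print('block',g,g.mean(0))
v=t.mean(0)-g.mean(0); print('wedge yaw',np.arctan2(v[1],v[0]),np.hypot(v[0],v[1]))
```

```text
front corners [[ 0.4708  0.071   0.018 ]
 [ 0.5255 -0.1235  0.018 ]] len 0.20204809488558673
yaw front 0.27432540480852036
lid front [[ 0.5218  0.0785  0.032 ]
 [ 0.573  -0.0984  0.032 ]] len 0.18422593983765206 0.2816432673481089
lines [[ 0.5405  0.0018  0.018 ]
 [ 0.502  -0.0112  0.018 ]
 [ 0.5463 -0.0257  0.018 ]
 [ 0.508  -0.0375  0.018 ]]
stud top [[0.5435 0.0562 0.061 ]] tri (array([0.5444, 0.0573, 0.0571]), np.float64(0.0016255311334942297))
pivot [[0.516  0.0434 0.04  ]]
383 393 224 251 206
tip [[ 0.4839 -0.2613  0.002 ]
 [ 0.4843 -0.286   0.002 ]] [ 0.4841 -0.2736  0.002 ]
block [[ 0.4017 -0.2614  0.032 ]
 [ 0.4035 -0.2858  0.032 ]
 [ 0.4344 -0.2597  0.032 ]
 [ 0.4355 -0.2835  0.032 ]] [ 0.4188 -0.2726  0.032 ]
wedge yaw -0.015677104994073644 0.0653127822574362
```

```bash
cat >> h.py <<'E'
def goto(P,psi=None):
    s=ctrl.observe(); q=s['orientation']; r=R.from_quat([q[1],q[2],q[3],q[0]]); Rm=r.as_matrix()
    d=Rm.T@(np.array(P)-s['tcp_pos']); now=np.arctan2(Rm[1,0],Rm[0,0])
    if psi is None: psi=now
    T=np.array([[np.cos(psi),np.sin(psi),0],[np.sin(psi),-np.cos(psi),0],[0,0,-1]])
    rv=np.degrees(R.from_matrix(Rm.T@T).as_rotvec())
    print('t',round(s['time'],2),'tcp',s['tcp_pos'].round(4),'psi',round(now,4),'shift shares',(d/.04).round(3),'turn shares',(rv/8).round(3),'F',s['wrist_force'].round(1),'w',round(s['grip_width'],4))
E
python3 - <<'E'
from h import *
goto([.544,.0565,.15],.436)
E
```

```text
t 0.1 tcp [ 0.1802 -0.5192  0.2306] psi 0.3338 shift shares [ 13.308 -10.614   2.035] turn shares [-0.011 -0.003 -0.732] F [-0.2  0.6  0.1] w 0.0852
```

Emit:
jog_arm([
  [0,0.75,-0.6,0,0,0,0],
  [0,0.75,-0.6,0,0,0,0],
  [0,0.75,-0.6,0,0,0,0],
  [0,0.75,-0.6,0,0,0,0],
  [0,0.75,-0.6,0,0,0,0],
  [0,0.75,-0.6,0,0,0,0],
  [0,0.75,-0.6,0,0,0,0],
  [0,0.75,-0.6,0,0,0,0],
])

```text
time: 0.9
tcp_pos: [0.3461, -0.2528, 0.2272]
orientation: [-0.003, 0.987, 0.161, -0.001]
wrist_force: [0.7, -0.9, 0.3]
grip_width: 0.0428
```

Run:
```python
from h import *
goto([.544,.0565,.15],.436)
```

```text
t 0.9 tcp [ 0.3461 -0.2528  0.2272] psi 0.3241 shift shares [ 7.154 -5.741  1.967] turn shares [-0.051  0.    -0.802] F [ 0.7 -0.9  0.3] w 0.0428
```

Emit:
jog_arm([
  [-0.3,0.8,-0.64,0.1,0,0,0],
  [-0.3,0.8,-0.64,0.1,0,0,0],
  [-0.3,0.8,-0.64,0.1,0,0,0],
  [-0.3,0.8,-0.64,0.1,0,0,0],
  [-0.3,0.8,-0.64,0.2,0,0,0],
  [-0.3,0.8,-0.64,0.2,0,0,0],
  [-0.3,0.8,-0.64,0.2,0,0,0],
  [-0.3,0.8,-0.64,0.3,0,0,0],
  [-0.3,0,0,0,-0.05,0,-0.8],
  [-0.3,0,0,0,0,0,0],
])

```text
time: 1.9
tcp_pos: [0.5289, 0.0414, 0.1718]
orientation: [-0.001, 0.975, 0.22, -0.001]
wrist_force: [-0.4, 0.4, -0.1]
grip_width: 0.0297
```

Run:
```python
from h import *
goto([.544,.0565,.1],.436)
a=ctrl.capture('top');crop(a,220,130,340,220,6,'pics/t3.png')
b=ctrl.capture('scene');crop(b,220,120,340,260,4,'pics/s3.png')
```

```text
t 1.9 tcp [0.5289 0.0414 0.1718] psi 0.4436 shift shares [ 0.506 -0.176  1.795] turn shares [-0.012  0.015  0.055] F [-0.4  0.4 -0.1] w 0.0297
```

View pics/s3.png

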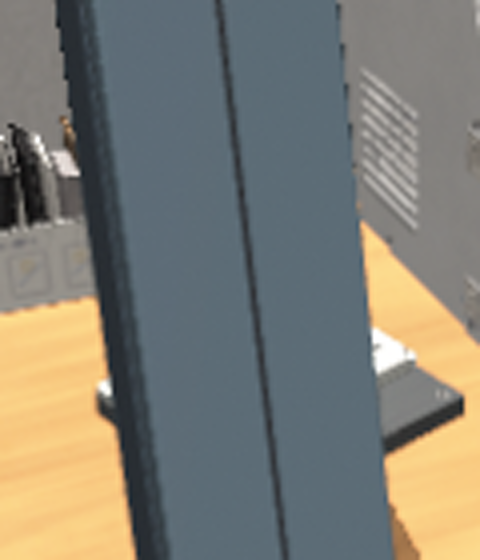

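The scene view is blocked by the arm here. The stud position agreed within 1.6 mm between the two views, so I lower the partly open jaws around it.

Emit:
jog_arm([
  [-0.3,0.5,-0.18,0.6,0,0,0],
  [-0.3,0,0,0.6,0,0,0],
  [-0.3,0,0,0.5,0,0,0],
  [-0.3,0,0,0,0,0,0],
])

```text
time: 2.4
tcp_pos: [0.5448, 0.0517, 0.1047]
orientation: [0.0, 0.978, 0.21, 0.001]
wrist_force: [0.0, 0.1, -0.3]
grip_width: 0.0297
```

Run:
```python
from h import *
goto([.544,.0565,.047],.436)
a=ctrl.capture('top');crop(a,220,130,340,220,6,'pics/t4.png')
```

```text
t 2.4 tcp [0.5448 0.0517 0.1047] psi 0.4225 shift shares [ 0.027 -0.118  1.443] turn shares [ 0.007 -0.016 -0.097] F [ 0.   0.1 -0.3] w 0.0297
```

View pics/t4.png

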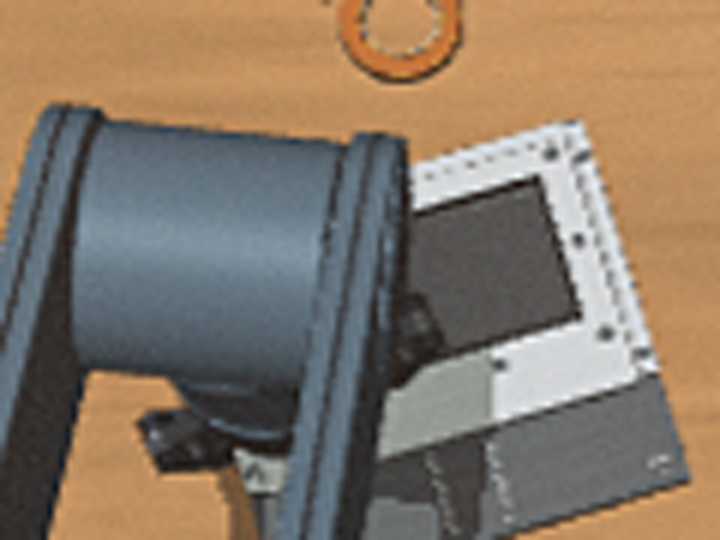

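Nothing of the stud is visible from above because the wrist covers it, around (250,250) in the crop. I continue on the measured position and watch the force.

Emit:
jog_arm([
  [-0.3,0.02,-0.12,0.5,0,0,-0.1],
  [-0.3,0,0,0.4,0,0,0],
  [-0.3,0,0,0.4,0,0,0],
  [-0.3,0,0,0.15,0,0,0],
  [-0.3,0,0,0,0,0,0],
])

```text
time: 2.95
tcp_pos: [0.5497, 0.0522, 0.0547]
orientation: [0.003, 0.977, 0.212, 0.008]
wrist_force: [0.6, 1.1, -1.4]
grip_width: 0.0298
```

Run:
```python
from h import *
goto([.544,.0565,.047],.436)
```

```text
t 2.95 tcp [0.5497 0.0522 0.0547] psi 0.4265 shift shares [-0.088 -0.158  0.19 ] turn shares [ 0.062 -0.105 -0.069] F [ 0.6  1.1 -1.4] w 0.0298
```

Emit:
jog_arm([
  [-0.3,-0.1,-0.16,0.1,0.06,-0.1,-0.07],
  [-0.3,0,0,0.1,0,0,0],
  [-0.3,0,0,0,0,0,0],
])

```text
time: 3.25
tcp_pos: [0.5449, 0.056, 0.0491]
orientation: [0.001, 0.976, 0.216, 0.002]
wrist_force: [-0.3, 0.8, 0.3]
grip_width: 0.0299
```

Run:
```python
from h import *
goto([.544,.0565,.046],.436)
```

```text
t 3.25 tcp [0.5449 0.056  0.0491] psi 0.4354 shift shares [-0.014 -0.021  0.078] turn shares [ 0.015 -0.025 -0.004] F [-0.3  0.8  0.3] w 0.0299
```

Emit:
jog_arm([
  [-0.7,0,0,0.05,0,0,0],
  [-1,0,0,0,0,0,0],
  [-1,0,0,0,0,0,0],
  [-1,0,0,0,0,0,0],
], squeeze=20)

```text
time: 3.65
tcp_pos: [0.5452, 0.0564, 0.0475]
orientation: [0.001, 0.976, 0.216, 0.002]
wrist_force: [0.3, 0.5, -0.1]
grip_width: 0.0087
```

Run:
```python
from h import *
goto([.544,.0565,.046],.436)
```

```text
t 3.65 tcp [0.5452 0.0564 0.0475] psi 0.4356 shift shares [-0.027 -0.016  0.036] turn shares [ 0.016 -0.032 -0.003] F [ 0.3  0.5 -0.1] w 0.0087
```

The jaws stopped at 9 mm, so the stud is held. I swing it along the arc, turning the tool with it.

Emit:
jog_arm([
  [-1,-0.01,-0.11,0,0,0,-1],
  [-1,-0.01,-0.11,0,0,0,-1],
  [-1,-0.01,-0.11,0,0,0,-1],
  [-1,-0.01,-0.11,0,0,0,-1],
])

```text
time: 4.05
tcp_pos: [0.5357, 0.0702, 0.0476]
orientation: [0.002, 0.875, 0.484, 0.005]
wrist_force: [1.9, 2.3, -2.4]
grip_width: 0.0085
```

```bash
cat >> h.py <<'E'
def arc(psi):
    p=np.array([.517,.0432]); s=ctrl.observe(); v=s['tcp_pos'][:2]-p
    print('catch est',np.arctan2(v[1],v[0])-.285,'r',np.hypot(*v))
    goto([p[0]+.03*np.cos(psi),p[1]+.03*np.sin(psi),.047],psi)
E
python3 - <<'E'
from h import *
arc(.436+.56)
E
```

```text
catch est 0.6786419010477895 r 0.032862984274786546
t 4.05 tcp [0.5357 0.0702 0.0476] psi 1.0111 shift shares [-0.071 -0.028  0.013] turn shares [ 0.052 -0.047  0.108] F [ 1.9  2.3 -2.4] w 0.0085
```

Emit:
jog_arm([
  [-1,-0.06,-0.11,0,0,0,-1],
  [-1,-0.02,-0.11,0,0,0,-1],
  [-1,-0.02,-0.11,0,0,0,-1],
  [-1,-0.02,-0.11,0,0,0,-1],
])

```text
time: 4.45
tcp_pos: [0.5197, 0.0772, 0.0475]
orientation: [0.002, 0.7, 0.714, 0.009]
wrist_force: [0.6, 2.9, 0.1]
grip_width: 0.0085
```

Run:
```python
from h import *
arc(.285+1.55)
```

```text
catch est 1.2053844318097005 r 0.03406078129555573
t 4.45 tcp [0.5197 0.0772 0.0475] psi 1.5912 shift shares [-0.12  -0.267  0.008] turn shares [ 0.123 -0.054 -1.747] F [0.6 2.9 0.1] w 0.0085
```

Emit:
jog_arm([
  [-1,-0.05,-0.13,0,0.05,0,-0.9],
  [-1,-0.05,-0.13,0,0.05,0,-0.8],
  [-1,-0.02,-0.06,0,0,0,0],
  [-1,0,0,0,0,0,0],
])

```text
time: 4.85
tcp_pos: [0.5088, 0.0769, 0.0476]
orientation: [-0.003, 0.605, 0.796, 0.009]
wrist_force: [0.6, -0.8, -2.6]
grip_width: 0.0086
```

Run:
```python
from h import *
arc(.285+1.6)
```

```text
catch est 1.525659590851522 r 0.03471634622879075
t 4.85 tcp [0.5088 0.0769 0.0476] psi 1.8423 shift shares [-0.118 -0.06   0.012] turn shares [ 0.08  -0.103 -0.306] F [ 0.6 -0.8 -2.6] w 0.0086
```

Emit:
jog_arm([
  [-1,-0.02,-0.09,0,0,0,-0.3],
  [-1,0,0,0,0,0,0],
  [-0.2,0,0,0,0,0,0],
  [-0.2,0,0,0,0,0,0],
  [-0.2,0,0,-0.5,0,0,0],
  [-0.2,0,0,-0.8,0,0,0],
  [0.2,0,0,-1,0,0,0],
  [0.2,0,0,-1,0,0,0],
])

```text
time: 5.65
tcp_pos: [0.5009, 0.0725, 0.178]
orientation: [-0.008, 0.589, 0.808, 0.005]
wrist_force: [0.1, -0.7, 0.0]
grip_width: 0.0515
```

Run:
```python
from h import *
goto([.42,-.2725,.15],0)
```

```text
t 5.65 tcp [0.5009 0.0725 0.178 ] psi 1.8812 shift shares [-7.608 -4.56   0.567] turn shares [-0.133 -0.08  13.472] F [ 0.1 -0.7  0. ] w 0.0515
```

Emit:
jog_arm([
  [0.2,-0.8,-0.5,0,0,0,0],
  [0.2,-0.8,-0.5,0,0,0,0],
  [0.2,-0.8,-0.5,0,0,0,0],
  [0.2,-0.8,-0.5,0,0,0,0],
  [0.2,-0.8,-0.5,0,0,0,0],
  [0.2,-0.8,-0.5,0,0,0,0],
  [0.2,-0.8,-0.5,0,0,0,0],
  [0.2,-0.8,-0.5,0,0,0,0],
  [0.2,0,0,0,0,0,0],
])

```text
time: 6.55
tcp_pos: [0.4279, -0.2334, 0.1841]
orientation: [0.002, 0.59, 0.808, 0.006]
wrist_force: [0.3, 1.0, -0.1]
grip_width: 0.051
```

Emit:
jog_arm([
  [0.2,0,0,0,0,0,1],
  [0.2,0,0,0,0,0,1],
  [0.2,0,0,0,0,0,1],
  [0.2,0,0,0,0,0,1],
  [0.2,0,0,0,0,0,1],
  [0.2,0,0,0,0,0,1],
  [0.2,0,0,0,0,0,1],
  [0.2,0,0,0,0,0,1],
  [0.2,0,0,0,0,0,1],
  [0.2,0,0,0,0,0,1],
  [0.2,0,0,0,0,0,1],
  [0.2,0,0,0,0,0,1],
])

```text
time: 7.75
tcp_pos: [0.4257, -0.2275, 0.1848]
orientation: [-0.006, 0.998, 0.064, 0.003]
wrist_force: [0.5, 0.2, -0.5]
grip_width: 0.0511
```

Run:
```python
from h import *
goto([.42,-.2725,.15],-.016)
a=ctrl.capture('top'); cv2.imwrite('pics/t5.png',a[:,:,::-1]); crop(a,240,145,340,232,8,'pics/t5c.png')
```

```text
t 7.75 tcp [ 0.4257 -0.2275  0.1848] psi 0.1289 shift shares [-0.291  1.108  0.856] turn shares [-0.083 -0.039  1.038] F [ 0.5  0.2 -0.5] w 0.0511
```

View pics/t5.png

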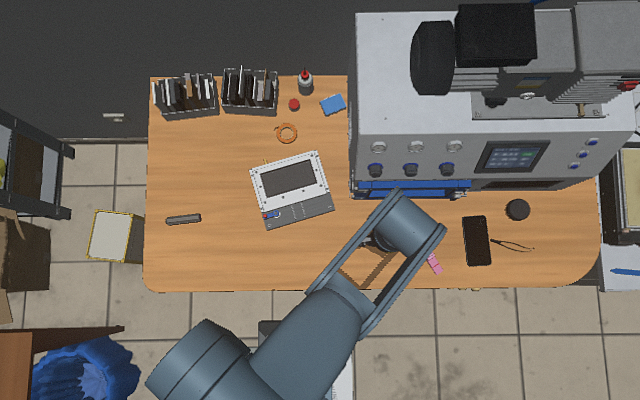

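View pics/t5c.png

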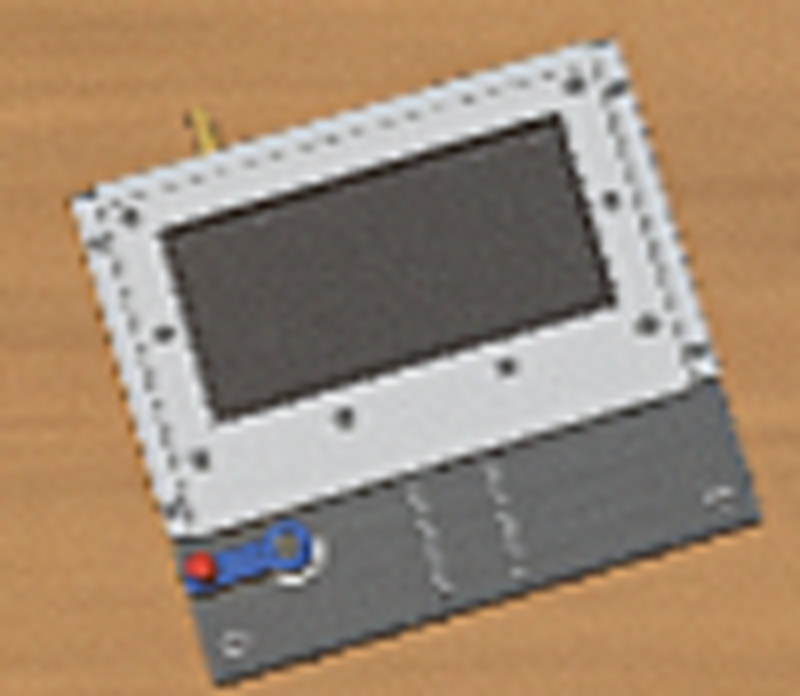

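The catch now lies parallel to the lid's front edge: stud at (200,567), pivot at (288,547) in the crop. The lid looks unmoved.

Emit:
jog_arm([
  [0.2,-0.29,0.55,0.4,-0.05,0,0],
  [0.2,0,0.55,0.4,0,0,0],
  [0.2,0,0,0,0,0,1],
  [0.2,0,0,0,0,0,0],
])

```text
time: 8.2
tcp_pos: [0.4202, -0.2713, 0.1523]
orientation: [-0.002, 1.0, -0.005, 0.003]
wrist_force: [-1.6, -0.3, 0.2]
grip_width: 0.0514
```

Run:
```python
from h import *
s=onz('top',[[240+200/8,145+567/8]],.061)[0]; p=onz('top',[[240+288/8,145+547/8]],.04)[0]; v=s-p
print('catch',np.arctan2(v[1],v[0])-.285,np.hypot(v[0],v[1]))
goto([.419,-.2727,.08],-.016)
```

```text
catch 1.5992443584722973 0.030048809291052653
t 8.2 tcp [ 0.4202 -0.2713  0.1523] psi -0.0097 shift shares [-0.04   0.043  1.808] turn shares [-0.032 -0.044  0.046] F [-1.6 -0.3  0.2] w 0.0514
```

Emit:
jog_arm([
  [0.2,-0.04,0.04,0.7,-0.03,-0.04,0.05],
  [0.2,0,0,0.7,0,0,0],
  [0.2,0,0,0.5,0,0,0],
  [0.2,0,0,0,0,0,0],
])

```text
time: 8.6
tcp_pos: [0.4202, -0.2721, 0.0763]
orientation: [0.001, 1.0, 0.003, 0.002]
wrist_force: [-0.2, -0.2, 1.2]
grip_width: 0.051
```

Run:
```python
from h import *
goto([.419,-.2727,.007],-.016)
b=ctrl.capture('scene');crop(b,340,170,460,260,6,'pics/s6.png')
```

```text
t 8.6 tcp [ 0.4202 -0.2721  0.0763] psi 0.0056 shift shares [-0.037  0.009  1.732] turn shares [ 0.021 -0.024  0.154] F [-0.2 -0.2  1.2] w 0.051
```

View pics/s6.png

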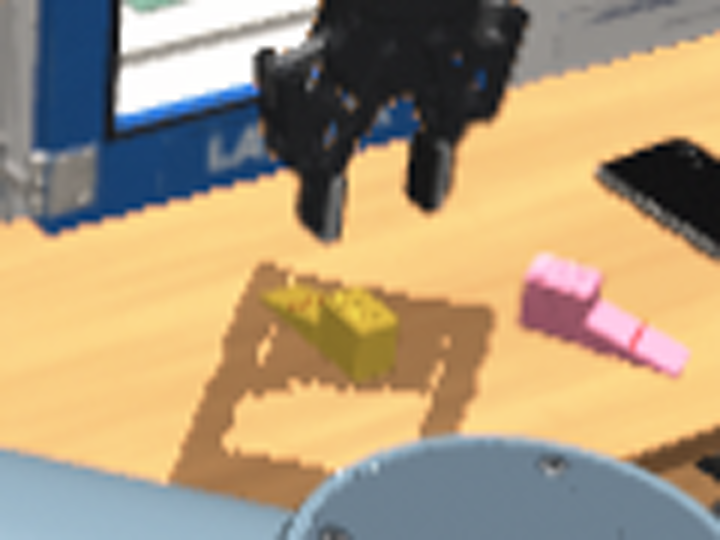

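The scene crop shows the open fingers at (320,200) and (430,180), straddling the yellow block at (355,330). The pink wedge is well clear at (565,290). I go down.

Emit:
jog_arm([
  [0.2,-0.03,0.01,0.6,0,0,0.15],
  [0.2,0,0,0.5,0,0,0],
  [0.2,0,0,0.4,0,0,0],
  [0.2,0,0,0.15,0,0,0],
  [0.2,0,0,0,0,0,0],
])

```text
time: 9.15
tcp_pos: [0.4252, -0.2766, 0.0173]
orientation: [0.007, 1.0, -0.001, 0.007]
wrist_force: [-0.8, -0.0, 0.7]
grip_width: 0.0516
```

Run:
```python
from h import *
goto([.419,-.2727,.006],-.016)
```

```text
t 9.15 tcp [ 0.4252 -0.2766  0.0173] psi -0.0028 shift shares [-0.16  -0.102  0.28 ] turn shares [ 0.097 -0.1    0.094] F [-0.8 -0.   0.7] w 0.0516
```

Emit:
jog_arm([
  [0.2,-0.16,-0.1,0.1,0.1,-0.1,0.1],
  [0.2,0,0,0.12,0,0,0],
  [0.2,0,0,0,0,0,0],
])

```text
time: 9.45
tcp_pos: [0.42, -0.2737, 0.0108]
orientation: [0.001, 1.0, -0.008, 0.001]
wrist_force: [0.5, 0.2, 0.4]
grip_width: 0.0512
```

Run:
```python
from h import *
goto([.419,-.2727,.006],-.016)
goto([.419,-.2727,.006],-.016)
```

```text
t 9.45 tcp [ 0.42   -0.2737  0.0108] psi -0.016 shift shares [-0.027 -0.025  0.12 ] turn shares [ 0.014 -0.017 -0.   ] F [0.5 0.2 0.4] w 0.0512
t 9.45 tcp [ 0.42   -0.2737  0.0108] psi -0.016 shift shares [-0.027 -0.025  0.12 ] turn shares [ 0.014 -0.017 -0.   ] F [0.5 0.2 0.4] w 0.0512
```

Emit:
jog_arm([
  [0.2,-0.03,-0.03,0.13,0,0,0],
  [0.2,0,0,0,0,0,0],
  [-1,0,0,0,0,0,0],
  [-1,0,0,0,0,0,0],
  [-1,0,0,0,0,0,0],
  [-1,0,0,0,0,0,0],
  [-1,0,0,0,0,0,0],
], squeeze=40)

```text
time: 10.15
tcp_pos: [0.4191, -0.2727, 0.006]
orientation: [0.001, 1.0, -0.008, 0.002]
wrist_force: [-0.5, -0.0, 0.5]
grip_width: 0.0233
```

Run:
```python
from h import *
goto([.419,-.2727,.006],-.016)
```

```text
t 10.15 tcp [ 0.4191 -0.2727  0.006 ] psi -0.0157 shift shares [-0.003 -0.     0.   ] turn shares [ 0.019 -0.024  0.002] F [-0.5 -0.   0.5] w 0.0233
```

Emit:
jog_arm([
  [-1,0,0,-0.8,0,0,0],
  [-1,0,0,-0.8,0,0,0],
  [-1,0,0,-0.8,0,0,0],
  [-1,0,0,0,0,0,0],
])

```text
time: 10.55
tcp_pos: [0.4178, -0.2717, 0.1035]
orientation: [-0.0, 1.0, -0.008, -0.0]
wrist_force: [0.5, -1.0, 0.4]
grip_width: 0.0231
```

Run:
```python
from h import *
goto([.4654,-.0354,.09],.285)
b=ctrl.capture('scene');crop(b,340,150,460,260,5,'pics/s7.png')
```

```text
t 10.55 tcp [ 0.4178 -0.2717  0.1035] psi -0.016 shift shares [ 1.094 -5.925  0.343] turn shares [-5.000e-03  1.000e-03 -2.156e+00] F [ 0.5 -1.   0.4] w 0.0231
```

View pics/s7.png

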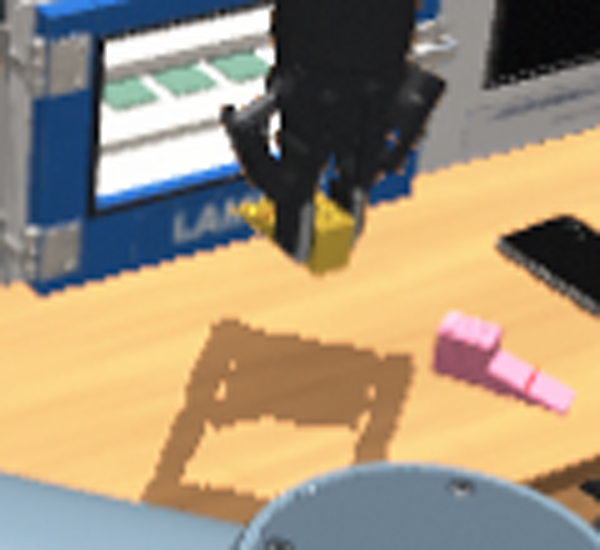

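The wedge is held level between the fingers at (320,240), with its thin end forward at (255,210). I carry it to a point in front of the slot.

Emit:
jog_arm([
  [-1,0.14,-0.74,0,0,0,0],
  [-1,0.14,-0.74,0,0,0,0],
  [-1,0.14,-0.74,0,0,0,0],
  [-1,0.14,-0.74,0,0,0,0],
  [-1,0.14,-0.74,0,0,0,0],
  [-1,0.14,-0.74,0,0,0,0],
  [-1,0.14,-0.74,0,0,0,0],
  [-1,0.14,-0.74,0,0,0,0],
  [-1,0,0,0,0,0,-0.75],
  [-1,0,0,0,0,0,-0.75],
  [-1,0,0,0,0,0,-0.7],
  [-1,0,0,0,0,0,0],
])

```text
time: 11.8
tcp_pos: [0.4577, -0.0218, 0.0877]
orientation: [-0.008, 0.989, 0.149, -0.011]
wrist_force: [0.2, -1.1, 0.1]
grip_width: 0.0239
```

Run:
```python
from h import *
goto([.4654,-.0354,.06],.285)
```

```text
t 11.8 tcp [ 0.4577 -0.0218  0.0877] psi 0.3003 shift shares [0.098 0.395 0.684] turn shares [-0.132  0.144  0.108] F [ 0.2 -1.1  0.1] w 0.0239
```

Emit:
jog_arm([
  [-1,0.1,0.4,0.3,-0.13,0.14,0.1],
  [-1,0,0,0.35,0,0,0],
  [-1,0,0,0,0,0,0],
])

```text
time: 12.1
tcp_pos: [0.4645, -0.0357, 0.0584]
orientation: [-0.001, 0.99, 0.138, -0.002]
wrist_force: [-1.0, -0.7, -1.6]
grip_width: 0.0236
```

Run:
```python
from h import *
goto([.4654,-.0354,.045],.285)
a=ctrl.capture('top');crop(a,240,145,340,232,8,'pics/t8.png')
b=ctrl.capture('scene');crop(b,240,150,360,260,6,'pics/s8.png')
```

```text
t 12.1 tcp [ 0.4645 -0.0357  0.0584] psi 0.2777 shift shares [0.025 0.    0.335] turn shares [-0.013  0.022 -0.052] F [-1.  -0.7 -1.6] w 0.0236
```

View pics/t8.png

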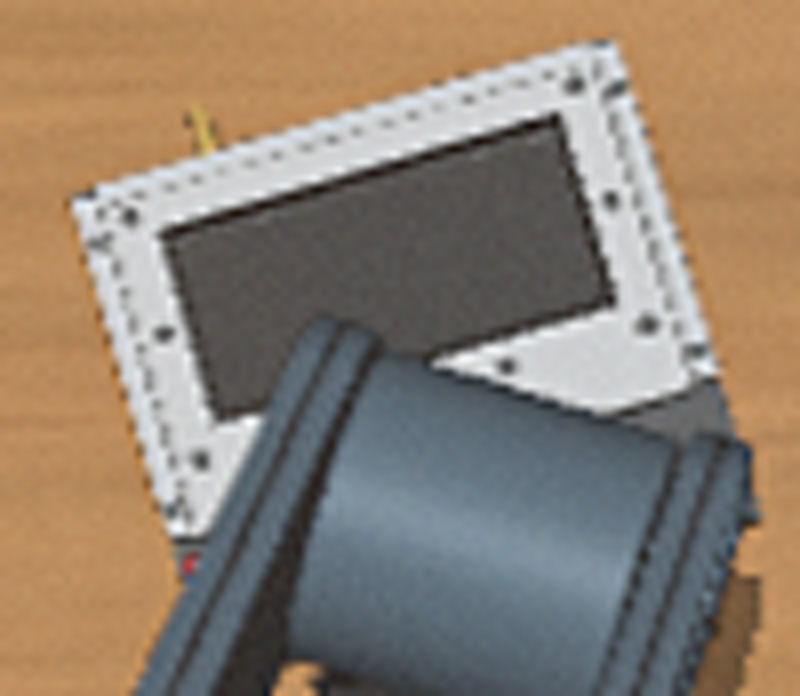

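View pics/s8.png

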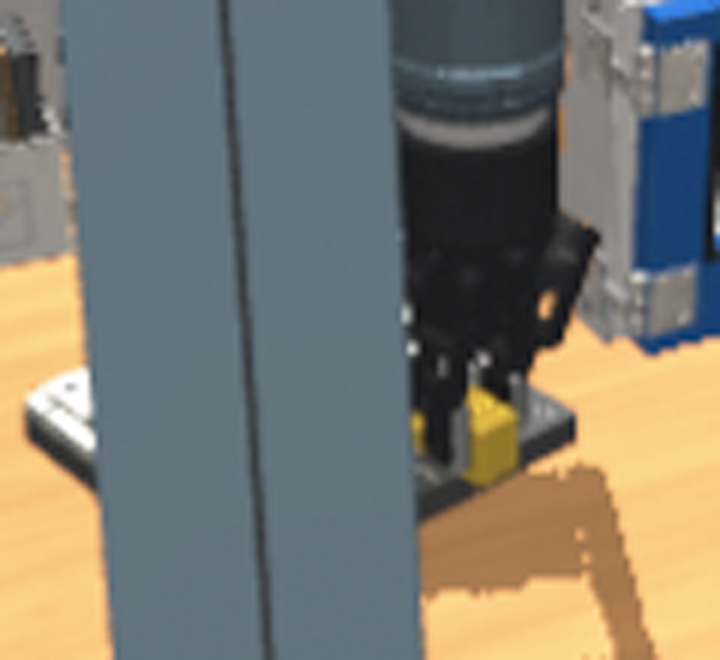

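The camera views are mostly blocked, though the yellow block is visible over the ledge at (490,440). I lower by force feel onto the ledge.

Emit:
jog_arm([
  [-1,0.02,0,0.3,0,0,-0.05],
  [-1,0,0,0.3,0,0,0],
  [-1,0,0,0,0,0,0],
])

```text
time: 12.5
tcp_pos: [0.4677, -0.036, 0.0356]
orientation: [0.001, 0.99, 0.142, 0.001]
wrist_force: [-0.5, 0.2, -1.5]
grip_width: 0.0232
```

Run:
```python
from h import *
goto([.4654,-.0354,.026],.285)
```

```text
t 12.5 tcp [ 0.4677 -0.036   0.0356] psi 0.2848 shift shares [-0.052 -0.032  0.239] turn shares [ 0.01  -0.012 -0.001] F [-0.5  0.2 -1.5] w 0.0232
```

Emit:
jog_arm([
  [-1,-0.05,-0.03,0.12,0,0,0],
  [-1,0,0,0.1,0,0,0],
  [-1,0,0,0.05,0,0,0],
  [-1,0,0,0,0,0,0],
])

```text
time: 12.9
tcp_pos: [0.4657, -0.0353, 0.0244]
orientation: [0.001, 0.99, 0.142, 0.001]
wrist_force: [0.0, 0.3, -0.0]
grip_width: 0.0237
```

Run:
```python
from h import *
goto([.4654,-.0354,.024],.285)
```

```text
t 12.9 tcp [ 0.4657 -0.0353  0.0244] psi 0.2847 shift shares [-0.008 -0.     0.011] turn shares [ 0.013 -0.018 -0.002] F [ 0.   0.3 -0. ] w 0.0237
```

Emit:
jog_arm([
  [-1,0,0,0.03,0.01,-0.02,0],
  [-1,0,0,0.03,0,0,0],
  [-1,0,0,0,0,0,0],
])

```text
time: 13.2
tcp_pos: [0.466, -0.0352, 0.0238]
orientation: [0.0, 0.99, 0.142, 0.0]
wrist_force: [-0.4, 0.1, -0.8]
grip_width: 0.0232
```

Run:
```python
from h import *
goto([.4654,-.0354,.024],.285)
```

```text
t 13.2 tcp [ 0.466  -0.0352  0.0238] psi 0.2852 shift shares [-0.015 -0.    -0.006] turn shares [ 0.006 -0.001  0.002] F [-0.4  0.1 -0.8] w 0.0232
```

Emit:
jog_arm([
  [-1,0,0,0.04,0,0,0],
  [-1,0,0,0.04,0,0,0],
])

```text
time: 13.4
tcp_pos: [0.4658, -0.0353, 0.0223]
orientation: [0.001, 0.99, 0.142, 0.0]
wrist_force: [-6.9, 0.3, 16.4]
grip_width: 0.0237
```

Run:
```python
from h import *
goto([.4654,-.0354,.024],.285)
```

```text
t 13.4 tcp [ 0.4658 -0.0353  0.0223] psi 0.2858 shift shares [-0.011 -0.002 -0.042] turn shares [ 0.009 -0.001  0.006] F [-6.9  0.3 16.4] w 0.0237
```

On the ledge with 16 N. I now slide forward.

Emit:
jog_arm([
  [-1,0.12,0,0,0,0,0],
  [-1,0.12,0,0.01,0,0,0],
  [-1,0.12,0,0.01,0,0,0],
])

```text
time: 13.7
tcp_pos: [0.4751, -0.0321, 0.0229]
orientation: [0.001, 0.99, 0.143, -0.004]
wrist_force: [-16.8, -6.4, 23.9]
grip_width: 0.0234
```

```bash
cat >> h.py <<'E'
def ins():
    s=ctrl.observe(); q=s['orientation']; r=R.from_quat([q[1],q[2],q[3],q[0]]).as_matrix()
    e=np.array([np.cos(.285),np.sin(.285)]); d=s['tcp_pos'][:2]-np.array([.547,-.0115])
    ps=np.arctan2(r[1,0],r[0,0])
    print('tip x %.4f y %.4f'%(d@e+.065, d@np.array([-e[1],e[0]])+.065*(ps-.285)),'tilt',r[:2,2].round(4),'psi',ps.round(4),'z',s['tcp_pos'][2].round(4),'F in base',np.array([s['wrist_force'][:2]@e,s['wrist_force'][2]]).round(1),'t',round(s['time'],2))
E
python3 - <<'E'
from h import *
ins()
E
```

```text
tip x -0.0098 y 0.0006 tilt [-0.0086 -0.0029] psi 0.2877 z 0.0229 F in base [-17.9  23.9] t 13.7
```

Emit:
jog_arm([
  [-1,0,0,-0.03,0,0,0],
  [-1,0,0,0,0,0,0],
])

```text
time: 13.9
tcp_pos: [0.4756, -0.0323, 0.0243]
orientation: [0.001, 0.99, 0.143, -0.004]
wrist_force: [-0.3, -0.5, -1.1]
grip_width: 0.0231
```

Run:
```python
from h import *
ins()
```

```text
tip x -0.0094 y 0.0003 tilt [-0.0082 -0.0033] psi 0.2877 z 0.0243 F in base [-0.5 -1.1] t 13.9
```

Emit:
jog_arm([
  [-1,0.12,0,0.01,0,0,0],
  [-1,0.12,0,0.01,0,0,0],
  [-1,0,0,0,0,0,0],
])

```text
time: 14.2
tcp_pos: [0.4846, -0.0296, 0.0234]
orientation: [0.001, 0.99, 0.144, -0.006]
wrist_force: [-2.3, -0.2, 4.5]
grip_width: 0.0235
```

Run:
```python
from h import *
ins()
goto([.4654,-.0354,.024],.285)
```

```text
tip x 0.0000 y 0.0004 tilt [-0.0109 -0.0036] psi 0.2882 z 0.0234 F in base [-2.3  4.5] t 14.2
t 14.2 tcp [ 0.4846 -0.0296  0.0234] psi 0.2882 shift shares [-0.501  0.003 -0.01 ] turn shares [0.003 0.082 0.023] F [-2.3 -0.2  4.5] w 0.0235
```

Emit:
jog_arm([
  [-1,0.1,0,0.01,0,0.04,0],
  [-1,0.1,0,0,0,0,0],
  [-1,0,0,0,0,0,0],
])

```text
time: 14.5
tcp_pos: [0.4899, -0.0278, 0.0236]
orientation: [0.001, 0.989, 0.145, -0.006]
wrist_force: [0.9, 0.0, -1.1]
grip_width: 0.0232
```

Run:
```python
from h import *
ins()
```

```text
tip x 0.0056 y 0.0008 tilt [-0.0126 -0.0034] psi 0.2902 z 0.0236 F in base [ 0.9 -1.1] t 14.5
```

Emit:
jog_arm([
  [-1,0.1,0,0.01,0,0.06,0.02],
  [-1,0.1,0,0.01,0,0,0],
  [-1,0,0,0,0,0,0],
])

```text
time: 14.8
tcp_pos: [0.4928, -0.0263, 0.0237]
orientation: [0.0, 0.989, 0.145, -0.008]
wrist_force: [1.0, 0.6, -2.3]
grip_width: 0.023
```

Run:
```python
from h import *
ins()
```

```text
tip x 0.0089 y 0.0013 tilt [-0.0153 -0.0028] psi 0.2901 z 0.0237 F in base [ 1.2 -2.3] t 14.8
```

Emit:
jog_arm([
  [-1,0.1,0,0,0,0.08,0],
  [-1,0.1,0,0,0,0,0],
])

```text
time: 15.0
tcp_pos: [0.4951, -0.0251, 0.0236]
orientation: [-0.001, 0.989, 0.146, -0.008]
wrist_force: [-15.7, -9.0, 19.0]
grip_width: 0.023
```

Run:
```python
from h import *
ins()
goto([.4654,-.0354,.024],.285)
a=ctrl.capture('top');crop(a,240,145,340,232,8,'pics/t9.png')
b=ctrl.capture('scene');crop(b,240,150,360,260,6,'pics/s9.png')
```

```text
tip x 0.0114 y 0.0021 tilt [-0.016  -0.0013] psi 0.293 z 0.0236 F in base [-17.6  19. ] t 15.0
t 15.0 tcp [ 0.4951 -0.0251  0.0236] psi 0.293 shift shares [-0.785  0.033  0.001] turn shares [-0.024  0.113  0.057] F [-15.7  -9.   19. ] w 0.023
```

View pics/t9.png

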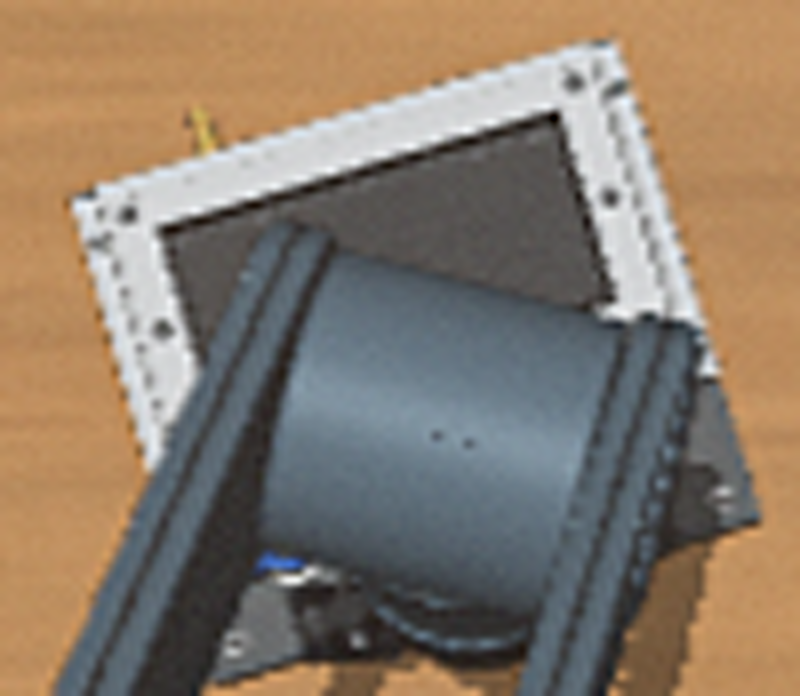

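View pics/s9.png

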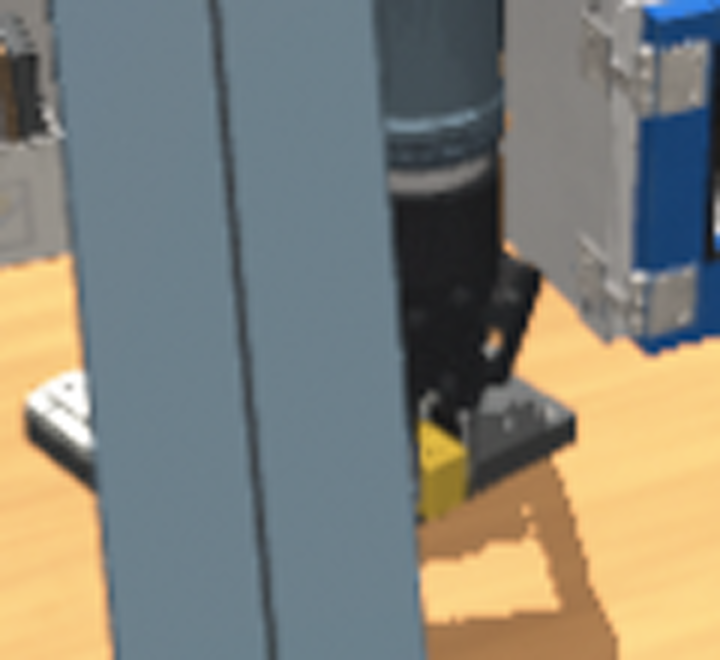

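Against the earlier crop the lid has slid back by under 1 mm: the gap at the rear rail has closed and the dots moved about 0.5 px. The wedge is in the slot and touching the lid. I push on with less down force.

Emit:
jog_arm([
  [-1,0.12,0.02,-0.02,0,0.2,0.05],
  [-1,0.12,0,0,0,0.1,0],
])

```text
time: 15.3
tcp_pos: [0.5003, -0.0233, 0.0235]
orientation: [-0.004, 0.99, 0.143, 0.008]
wrist_force: [-14.3, -6.7, 17.0]
grip_width: 0.0233
```

Run:
```python
from h import *
ins()
goto([.4654,-.0354,.024],.285)
```

```text
tip x 0.0169 y 0.0020 tilt [0.0154 0.0108] psi 0.2875 z 0.0235 F in base [-15.7  17. ] t 15.3
t 15.3 tcp [ 0.5003 -0.0233  0.0235] psi 0.2875 shift shares [-0.922  0.044 -0.03 ] turn shares [-0.043 -0.128  0.018] F [-14.3  -6.7  17. ] w 0.0233
```

Emit:
jog_arm([
  [-1,0.12,0.02,-0.02,0,-0.12,0],
  [-1,0.1,0,0,0,0,0],
])

```text
time: 15.5
tcp_pos: [0.5051, -0.022, 0.0236]
orientation: [-0.003, 0.99, 0.144, -0.004]
wrist_force: [-12.6, -8.9, 16.3]
grip_width: 0.0236
```

Run:
```python
from h import *
ins()
goto([.4654,-.0354,.024],.285)
a=ctrl.capture('top');crop(a,240,145,340,232,8,'pics/t10.png')
```

```text
tip x 0.0218 y 0.0019 tilt [-0.0087  0.0057] psi 0.2882 z 0.0236 F in base [-14.6  16.3] t 15.5
t 15.5 tcp [ 0.5051 -0.022   0.0236] psi 0.2882 shift shares [-1.047  0.038 -0.004] turn shares [-0.057  0.048  0.023] F [-12.6  -8.9  16.3] w 0.0236
```

View pics/t10.png

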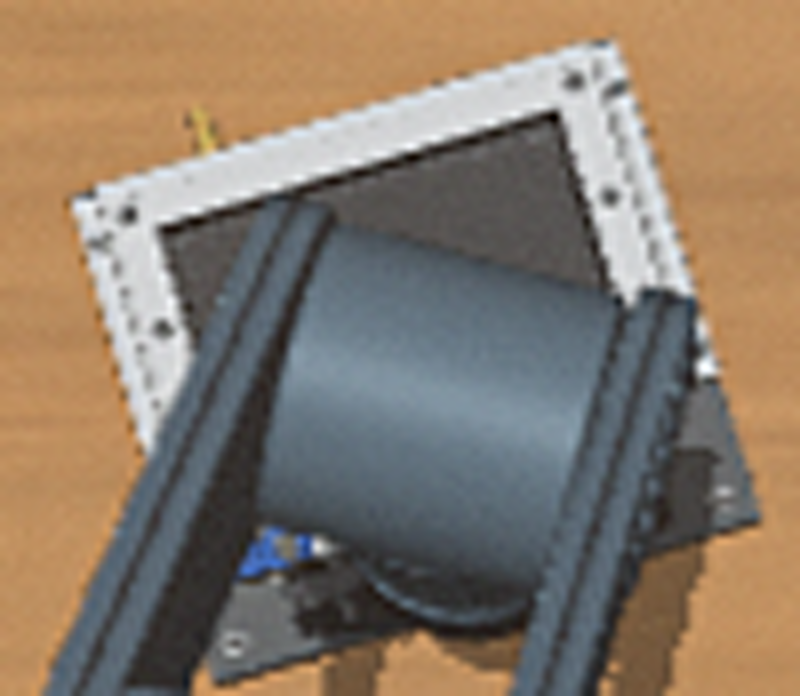

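Emit:
jog_arm([
  [-1,0.12,0.03,-0.01,-0.05,0.05,0],
])

```text
time: 15.65
tcp_pos: [0.507, -0.0218, 0.0236]
orientation: [-0.001, 0.99, 0.144, -0.003]
wrist_force: [-12.7, -2.3, 12.2]
grip_width: 0.0233
```

Run:
```python
from h import *
ins()
b=ctrl.capture('scene');crop(b,220,180,340,250,6,'pics/s11.png')
p=np.array([.547,-.0115,.018]);Rz=R.from_euler('z',.285).as_matrix()
for d in(.020,.0245,.029):
    pts=[p+Rz@np.array([d-.082,y,.032]) for y in(.012,-.012)]+[p+Rz@np.array([d-.082,-.012,0])]
    print(d,((proj('scene',pts)-[220,180])*6).round(0).tolist())
ins()
```

```text
tip x 0.0238 y 0.0016 tilt [-0.0068  0.001 ] psi 0.2896 z 0.0236 F in base [-12.9  12.2] t 15.65
0.02 [[537.0, 274.0], [577.0, 253.0], [577.0, 309.0]]
0.0245 [[531.0, 269.0], [570.0, 249.0], [571.0, 305.0]]
0.029 [[524.0, 265.0], [564.0, 245.0], [565.0, 301.0]]
tip x 0.0243 y 0.0016 tilt [-0.0056  0.0008] psi 0.2895 z 0.0236 F in base [-10.8   8.8] t 15.7
```

View pics/s11.png

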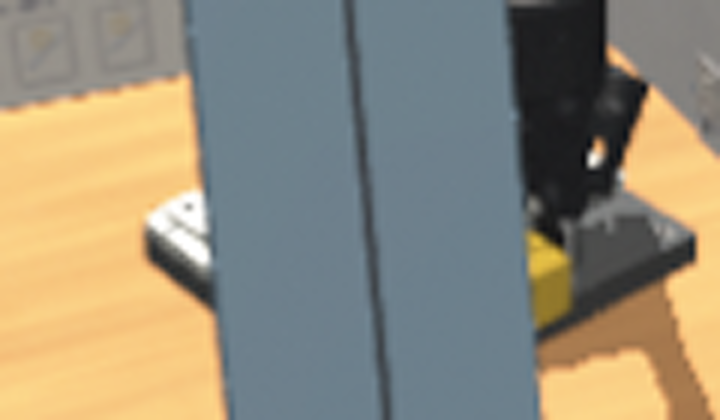

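Run:
```python
from h import *
p=np.array([.547,-.0115,.018]);Rz=R.from_euler('z',.285).as_matrix()
print(((proj('scene',[p+Rz@np.array([-.05,-.102,0]),p+Rz@np.array([-.05,-.102,-.018])])-[220,180])*6).round(0).tolist())
a0=cv2.imread('pics/t5.png')[:,:,::-1]
for i in range(5): a=ctrl.capture('top'); ins()
crop(a,240,145,340,232,8,'pics/t12.png')
# dot shifts: lid features vs shut image by template match
g0=cv2.cvtColor(a0,cv2.COLOR_RGB2GRAY);g1=cv2.cvtColor(a,cv2.COLOR_RGB2GRAY)
for n,(x,y,w,h) in {'dot left':(256,182,9,9),'dot rear-left':(251,167,9,9),'dot right':(311,165,9,9),'dot rear-right':(307,151,9,9),'base corner R':(326,202,12,12),'dot rr':(305,150,14,10)}.items():
    t=cv2.resize(g0[y:y+h,x:x+w],None,fx=8,fy=8,interpolation=cv2.INTER_CUBIC); s=cv2.resize(g1[y-2:y+h+2,x-2:x+w+2],None,fx=8,fy=8,interpolation=cv2.INTER_CUBIC)
    r=cv2.matchTemplate(s,t,cv2.TM_CCOEFF_NORMED); _,v,_,l=cv2.minMaxLoc(r); print(n,'shift px',(l[0]-16)/8,(l[1]-16)/8,round(v,2))
```

```text
[[698.0, 225.0], [698.0, 255.0]]
tip x 0.0243 y 0.0016 tilt [-0.0054  0.0009] psi 0.2896 z 0.0236 F in base [-9.3  9.7] t 15.75
tip x 0.0243 y 0.0016 tilt [-0.0053  0.001 ] psi 0.2897 z 0.0237 F in base [-9.8  9.7] t 15.8
tip x 0.0244 y 0.0016 tilt [-0.0052  0.0011] psi 0.2896 z 0.0237 F in base [-10.5   9.4] t 15.85
tip x 0.0243 y 0.0016 tilt [-0.0052  0.0011] psi 0.2896 z 0.0236 F in base [-10.7   9.7] t 15.9
tip x 0.0244 y 0.0016 tilt [-0.0052  0.0011] psi 0.2896 z 0.0236 F in base [-9.9 10. ] t 15.95
dot left shift px -0.125 -0.5 0.92
dot rear-left shift px -0.125 0.0 0.9
dot right shift px -0.125 -0.375 0.98
dot rear-right shift px -0.125 -0.25 0.89
base corner R shift px 0.125 0.0 0.86
dot rr shift px -0.125 -0.25 0.89
```

View pics/t12.png

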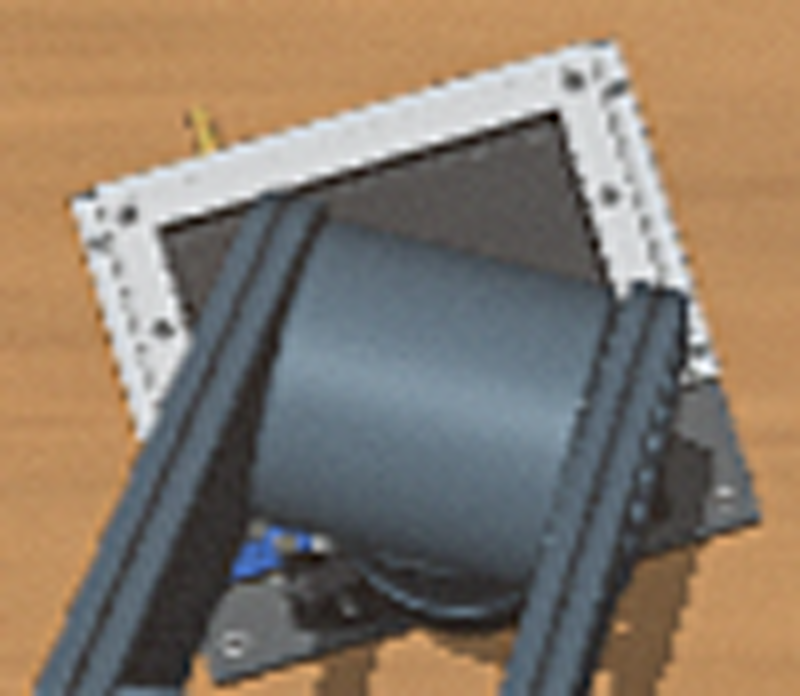

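Run:
```python
from h import *
ins(); print(ctrl.close_job())
```

```text
tip x 0.0244 y 0.0016 tilt [-0.0052  0.0011] psi 0.2896 z 0.0236 F in base [-9.9 10. ] t 15.95
the job is handed in; nothing more can be done
None
```

I swung the catch off the lid, slid the yellow wedge into the slot to about 24 mm, and handed the job in at about 16 s. The gripper is still holding the wedge. The hand-in reports no verdict, and I could not see or measure the lid's lift directly.

**Catch:** I gripped the red stud and turned it along its arc. A picture afterwards put the catch at about 1.60 rad, with the lid shut and unmoved.

**Wedge:** I took it by its block with 40 N, pressed it onto the ledge until I felt contact, and slid it in slowly.

**Last checks before handing in:**
- **Position:** from the arm's pose, the tip is 24.4 mm into the slot and 1.6 mm off centre, tilted about 0.005 rad.
- **Steadiness:** the pose was steady over five readings. The wrist showed about 10 N against the push and 10 N up from the ledge.
- **Lid:** it slid back by under 1 mm in the top view, which closed its play against the rear rail, so the wedge is touching it.

**What disagreed or could not be seen:**
- **Lift:** the arm blocked both views of the lid's front edge and the red line. The lift of about 3.5 to 4 mm comes only from how far the wedge is in.
- **Insertion depth:** the wedge block in the scene view agreed with my estimate to about 1 px. The mould's corner was about 1 to 2 px off, so the true depth could be about 2 mm less, still well within the allowed range.

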